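# Hook the red shelf bracket into its slotted upright and press it home

### The job

Fit the loose red shelf bracket to the empty slotted post: pass its two hooks through the two slots until its back lies flat on the post, then press it slowly straight down until the brass catch snaps out into the bracket's window and it is fully home and locked. Feel your way and do not ram it: 10 N is plenty for finding the slots and 30 N for pressing down; leave the jars, jug, shaker and tools where they are.

Things in the scene. Friction and masses are not known exactly. Their poses are not given: they have to be found in the camera images.
- bracket_grip (a point): Centre of the arm of the loose red steel bracket (0.25 to 0.5 kg), standing upright on the counter: grip it here. Arm 127 mm long (x), 26 wide (y), 28 high, on a front leg; this point is 45 mm above the bracket's underside, 65 mm before its rear face, 70 mm from the arm's front end. Axes: x along the arm towards back plate and hooks, y across, z up.
- bracket_hooks (a point): Middle of the bracket's rear face at the hooks' mid height, 65 mm along x and 5 mm above bracket_grip; same axes. Back plate 44 mm wide, 95 high. Two hooks, 14 mm either side of here, each 8 mm wide, 30 high overall, 12.5 long: the top 10 mm is the neck, below it a 20 mm downward tongue, 5 mm clear of the face. In the plate's middle: a bar with sloping lead-in below, window above.
- bracket_pad (a point): Centre of the top face of the flat, slippery press pad on top of the bracket's back plate, 28 mm (x) by 44 mm (y); 51 mm along +x and 50 mm above bracket_grip. Push down here to lock the bracket.
- post: The empty white post, fixed, 164 mm high, foot 120 x 110 x 10 mm. Origin on the counter under the middle of its slotted face, which is the plane x = 0; x points into the post, y across, z up. The face is a smooth dark steel strip (friction 0.2), 62 mm wide, 4 thick, free room behind. It is clamped, with slots and catch, up to 5.5 mm higher or lower than stated; find it by feel.
- post_slots (a point): Point on the face midway between its two slots, at their nominal mid height, 142 mm above the counter (truly up to 5.5 mm higher or lower). Slots 14 mm either side, each 12 mm wide, 34 high. Hooks enter with bracket_hooks level with the slots' true middle, 2 mm spare up or down; it then sinks 8 mm, rests on the catch and hangs by itself; 14 mm lower it is locked, necks on the slots' lower edges.
- catch (a joint): Brass spring catch, a round nose 8 mm high, 12 wide, in the strip between the slots. 0 = fully out, 4 mm proud of the face; 0.004 m = pushed flush. Spring 8 N out, 10 N flush: about 8 to 22 N of downward push drives the bracket past it, then it snaps out into the window.
- post2: The other white post, the same shape, with its red bracket already fitted and locked (arm to its -x, 70 to 165 mm above the counter). Origin and axes as for the empty post. Fixed; not to be worked on.
- jar1: Salsa jar, 70 mm wide, 100 mm high, bystander; origin under its middle.
- jar2: Second salsa jar, the same, bystander.
- shaker: Clear shaker with black top, 60 mm wide, 130 mm high, bystander; origin under its middle.
- jug: Red plastic jug, 100 mm wide, 110 mm high, bystander; origin under its middle.
- driver: Screwdriver lying on the counter, bystander.
- spatula: Spatula lying on the counter, bystander.
Things that resemble listed ones, but are neither listed nor needed, are in the scene too. Of the things shaped like the part that bears bracket_grip, the red one is meant. What is shaped like the post but green is not meant.

How it is judged:
By the outcome, as a careful person would: the job done as asked, in the order asked, and still so for the second after the job is handed in, with the robot touching nothing.
It also fails if it takes over 72 s, if anything falls off the work surface, if the arm or the gripper's body presses on something with over 40 N, if the wrist force passes 120 N, or if a joint passes its speed limit or range.

### The arm

A 6-joint arm with a two-finger parallel gripper is mounted at the origin on the work surface. World frame = base frame: x ahead of the robot, y to its left, z up, the work surface at z = 0. Lengths are in mm, angles in rad, forces in N, time in s.
With the tool pointing down it reaches from about 350 to 850 mm from the base axis. Payload 8.1 kg.
Tool frame: the origin (TCP) lies midway between the tips of the shut fingers; the grasp point (between the pads) lies 19 mm behind it; z points along the fingers, y is the line along which they close (so a half turn about z gives the same grasp; the last joint's range is limited). The gripper opens to 85 mm and grips with 20 to 120 N. Pads are 22 mm wide; open, the fingers measure 114 mm over their backs; the gripper's body (76 mm by 85 mm) begins 54 mm behind the grasp point. The pads swing forward as they close: fully open they stand 13 mm farther back than shut.
Start: joints at [-1.204, 0.13, 1.488, -0, 1.523, -0.085], TCP at [261.971, -539.793, 231.292] pointing down, gripper open.
Joint ranges: [-2.96, 2.96], [-0.89, 2.26], [0.02, 2.5], [-1.34, 4.48], [0, 2.73], [-2.66, 2.66]. Speed limits (rad/s): [2.39, 2.39, 2.79, 3.14, 3.14, 3.14].

### API

Orientations are given as [roll, pitch, yaw] about the fixed x, y, z axes, in that order (R = Rz(yaw) Ry(pitch) Rx(roll)).
In Python, from workcell import get_obs, read_camera, calibration, job_done gives the robot as it stands.
- The arm moves only by the shell command python3 -m creep 'ROWS' [OPENING] [FORCE]. ROWS is JSON, a list of rows, each a list of 2 entries, a list of its own where there are three numbers: the shift along the tool's x, y, z in m, then the turn about the tool's z in degrees. In form: [[[dx, dy, dz], spin], ...]. A call has 1 to 12 rows; each row shifts and turns the commanded pose from where the row before left it, along the tool's axes as they then stand; what a row does not reach is not made up. A row lasts 1/10 s, in which the tool goes at most 50 mm and 8.59 degrees, less where a joint would pass 70% of its speed; a pose out of reach is approached as far as the arm can. A call with a gripper value outside its range is refused whole. OPENING is the finger opening in m, from 0 to 0.0854, set as the call begins (- or left out, the last holds). The fingers move at their own pace and stop on an object; FORCE is the grip in N (left out, the last holds). Time passes only in rows, so rows that do not move let the fingers close. It gives the time, the measured TCP pose, the force, the opening and the grip force at its end, in the units of the state.
- get_obs(): the state, without advancing time (a new reading comes with each control period).
- read_camera(name): name is "scene" or "top" or "wrist"; returns (picture, depth): 420x560x3 uint8, red, green, blue; 420x560 float32, mm along the optical axis (not along the pixel's ray), 0 where there is no reading.
- calibration(name): a dict with "vertical_fov" (degrees; the focal length in pixels is half the picture's height over the tangent of half this angle, whatever the lens; pixels are square), "cx", "cy" (the principal point, pixels), "k1" (the pictures are not rectified: a ray, as slopes to the right and down, at radius r is drawn at 1 + k1 r^2 times it, then the intrinsics apply), "xyz" and "orientation" of the camera in the world; the wrist camera has in their place "T_tool_cam" (4x4, takes a point from camera to tool coordinates, whose origin is the TCP and whose axes are the flange's). Camera axes: x right, y down, z forward; pixel columns grow to the right and rows downward; lengths in mm; the calibration is good to about 2 mm. A picture is of the moment at which its call begins: read the wrist's pose just before it. calibration takes no time and is no camera call.
- job_done(): hands the job in; it is judged then, once.
The state is a dict: "clock": time; "q": joint angles; "qd": joint speeds; "tau": joint torques, N m; "tcp_pos": TCP position; "tool_rot": TCP orientation; "contact_force": force on the tool from outside, world axes, zero at the start; "ft_torque": the same for the moment, N m; "gripper_width": finger opening in mm; "grasp_force": force on a finger pad.
Only numpy, scipy, OpenCV 4.12 (cv2) and the standard library are available. Lean on these libraries where they do the work, as an engineer would, in place of code of your own. Each camera call takes 0.05 s, during which the arm holds its last target. There are 200 camera calls.

## Working session

There is one attempt and no reset: what is moved stays moved. The work goes in short steps, Python scripts to look and compute and a shell command to move; the robot and the scene stay as the last step left them, time stands still between calls to the robot, and variables do not carry over. Pictures are saved under pics/ and viewed, at most 10 in all, crops included, and the job is handed in when it is done.

```bash
ls; mkdir -p pics; cat > h.py <<'E'
import numpy as np, cv2
from workcell import *
from scipy.spatial.transform import Rotation as R
def cam(name):
    o=get_obs(); p,d=read_camera(name); return o,p,d
def pose(name,o=None):
    c=calibration(name)
    if 'T_tool_cam' in c:
        T=np.eye(4);T[:3,:3]=R.from_euler('xyz',o['tool_rot']).as_matrix();T[:3,3]=o['tcp_pos']
        return T@np.array(c['T_tool_cam'])
    T=np.eye(4);T[:3,:3]=R.from_euler('xyz',c['orientation']).as_matrix();T[:3,3]=c['xyz'];return T
def slopes(name,uv):
    c=calibration(name);f=210/np.tan(np.radians(c['vertical_fov'])/2)
    K=np.array([[f,0,c['cx']],[0,f,c['cy']],[0,0,1]])
    return cv2.undistortPoints(np.array(uv,float).reshape(-1,1,2),K,np.array([c['k1'],0,0,0])).reshape(-1,2)
def pts(name,uv,depth,o=None):
    s=slopes(name,uv);T=pose(name,o);d=np.array(depth,float).reshape(-1,1)
    return (np.c_[s,np.ones(len(s))]*d)@T[:3,:3].T+T[:3,3]
def plane(name,uv,z,o=None):
    s=slopes(name,uv);T=pose(name,o);r=np.c_[s,np.ones(len(s))]@T[:3,:3].T
    return T[:3,3]+r*((z-T[2,3])/r[:,2])[:,None]
def cloud(name,d,o=None):
    v,u=np.nonzero(d>0); P=np.full(d.shape+(3,),np.nan); P[v,u]=pts(name,np.c_[u,v],d[v,u],o); return P
E
python3 - <<'E'
from h import *
o=get_obs();print(o)
for n in('scene','top'):
    print(n,calibration(n)); _,p,d=cam(n); np.savez(f'{n}.npz',p=p,d=d); cv2.imwrite(f'pics/{n}.png',p[...,::-1])
print(calibration('wrist'))
E
```

```text
pics
{'clock': 0.0, 'q': array([-1.20437361e+00,  1.31127259e-01,  1.48924264e+00, -1.33027005e-05,
        1.52301459e+00, -8.54073372e-02]), 'qd': array([-0.00126913, -0.00055129, -0.00106416,  0.00016916,  0.00147141,
       -0.00054209]), 'tau': array([ 1.28803309e-03, -5.69404364e+01, -5.00545156e+01, -4.84017050e-05,
        1.48191716e-02,  3.19157232e-05]), 'tcp_pos': array([ 261.78682616, -539.28231627,  230.2848089 ]), 'tool_rot': array([-3.13980622e+00, -1.39611519e-04,  4.51830575e-01]), 'contact_force': array([0.68878267, 0.03371123, 0.16693112]), 'ft_torque': array([0.00934899, 0.02696432, 0.00915948]), 'grasp_force': 0.0, 'gripper_width': 85.33593850863299}
scene {'vertical_fov': 54.6326997395104, 'cx': 278.8295588274833, 'cy': 213.4455055504666, 'k1': -0.09883448811725176, 'xyz': array([ 977.14914505, -697.3417478 ,  983.46316156]), 'orientation': array([-2.35698894e+00, -1.05871186e-03,  6.15589651e-01])}
top {'vertical_fov': 44.97712626139831, 'cx': 275.24081909246587, 'cy': 201.64171575121057, 'k1': -0.10244215116622049, 'xyz': array([ 335.34642344,    4.80320531, 1522.61581725]), 'orientation': array([-3.02368469, -0.02265241, -1.55019361])}
{'vertical_fov': 69.65780994331442, 'cx': 279.27746079986474, 'cy': 207.3307698233217, 'k1': -0.0655528816916265, 'T_tool_cam': array([[ 4.19352176e-06, -9.46257044e-01, -3.23415534e-01,
         8.28046234e+01],
       [ 9.99999985e-01,  5.94659466e-05, -1.61020556e-04,
         2.42676014e-01],
       [ 1.71599046e-04, -3.23415528e-01,  9.46257030e-01,
        -1.42931382e+02],
       [ 0.00000000e+00,  0.00000000e+00,  0.00000000e+00,
         1.00000000e+00]])}
```

View pics/scene.png

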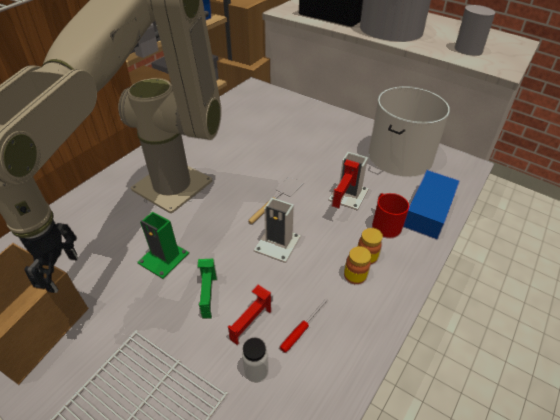

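View pics/top.png

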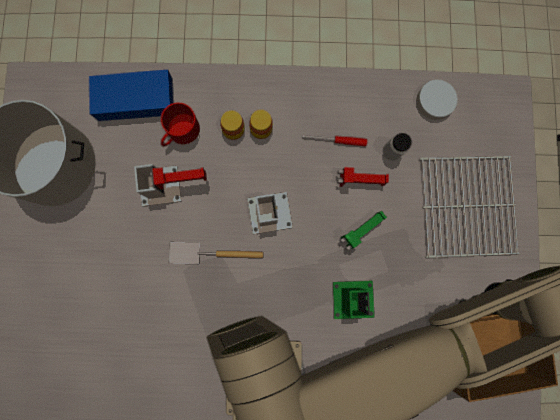

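Scene: the candidates are the loose red bracket (scene 250,313; top 362,178), the red one fitted on post2 (scene 347,182; top 180,176) and the green bracket (scene 207,287; top 363,230). I choose the loose red one. For posts, the empty white one is at scene (280,228), top (268,213); the green one (top 353,300) and post2 (top 160,185) are not meant.

```bash
cat > m.py <<'E'
from h import *
def red(p):
    h=cv2.cvtColor(p,cv2.COLOR_RGB2HSV); return ((h[...,0]<8)|(h[...,0]>172))&(h[...,1]>150)&(h[...,2]>60)
if __name__=='__main__':
    for n,win in(('top',(330,395,160,195)),('scene',(225,276,285,342))):
        z=np.load(n+'.npz');p,d=z['p'],z['d'];P=cloud(n,d)
        m=red(p);w=np.zeros_like(m);w[win[2]:win[3],win[0]:win[1]]=1;m&=w
        Q=P[m];Q=Q[~np.isnan(Q[:,0])]
        A=Q[(Q[:,2]>50)&(Q[:,2]<66)];B=Q[Q[:,2]>82]
        print(n,len(Q),Q[:,2].max(),'arm',len(A),cv2.minAreaRect(A[:,:2].astype(np.float32)),'pad',len(B),cv2.minAreaRect(B[:,:2].astype(np.float32)),B.mean(0))
    z=np.load('top.npz');P=cloud('top',z['d']);W=P[180:240,240:300].reshape(-1,3)
    T=W[(W[:,2]>154)&(W[:,2]<175)];print('posttop',len(T),cv2.minAreaRect(T[:,:2].astype(np.float32)),T[:,2].mean())
    Fo=W[(W[:,2]>5)&(W[:,2]<18)];print('foot',len(Fo),cv2.minAreaRect(Fo[:,:2].astype(np.float32)))
    print('table z',np.nanmedian(P[225:245,300:330,2]))
    z=np.load('scene.npz');P=cloud('scene',z['d']);W=P[195:245,255:305].reshape(-1,3)
    print('table z s',np.nanmedian(P[260:280,300:320,2]))
    F=W[(W[:,2]>30)&(W[:,2]<155)&(z['p'][195:245,255:305].max(2).ravel()<110)]
    c=np.median(F,0);F=F[np.linalg.norm(F[:,:2]-c[:2],axis=1)<45]
    print('face',len(F),F.mean(0));print(cv2.fitLine(F[:,:2].astype(np.float32),cv2.DIST_HUBER,0,.01,.01).ravel(),cv2.minAreaRect(F[:,:2].astype(np.float32)))
    s=z['p'][190:340,215:320,::-1];cv2.imwrite('pics/crop.png',cv2.resize(s,None,fx=4,fy=4,interpolation=cv2.INTER_CUBIC))
E
python3 m.py
```

```text
top 450 103.40830822249586 arm 263 ((586.735107421875, -304.599609375), (100.77906799316406, 25.14698028564453), 88.23113250732422) pad 150 ((588.3988647460938, -234.83538818359375), (29.608226776123047, 43.25653076171875), 88.14286804199219) [ 588.11947504 -233.01917262   94.80352231]
scene 811 98.4964454860891 arm 427 ((592.2796020507812, -287.59185791015625), (135.62063598632812, 34.76414108276367), 84.16117095947266) pad 159 ((593.4937133789062, -234.15467834472656), (28.998821258544922, 42.341453552246094), 86.00153350830078) [ 595.09502626 -234.9801254    93.66177758]
posttop 140 ((480.8907470703125, 0.6837921142578125), (72.09003448486328, 50.74955368041992), 10.796951293945312) 161.16460861780908
foot 1219 ((492.28411865234375, -9.290626525878906), (178.57901000976562, 178.3898162841797), 1.2643470764160156)
table z 0.5065780011295828
table z s -1.0244500311987395
face 557 [488.30974241 -22.27842152  91.61386329]
[ 9.8356032e-01  1.8057972e-01  4.8919272e+02 -2.3700922e+01] ((483.6048583984375, -3.559946060180664), (68.67314910888672, 49.782981872558594), 10.757519721984863)
```

View pics/crop.png

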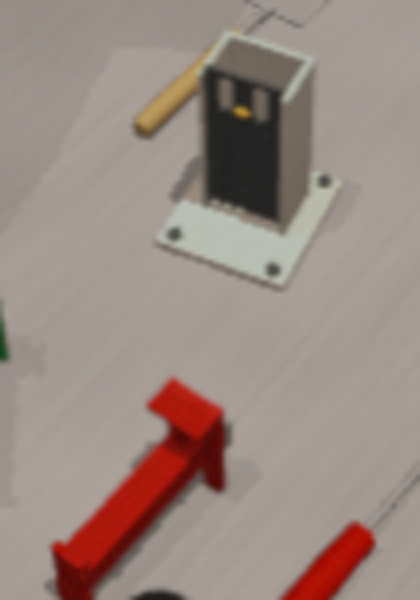

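The crop shows the red loose bracket lying with its arm towards the camera and its back plate towards the post. The empty white post has a dark strip with two slots at crop (225,95)/(260,105) and a brass catch between them. The choice is confirmed, so I move above it.

```bash
python3 -m creep '[[[0.03,-0.006,0],-5],[[0.04,-0.0085,0],0],[[0.04,-0.0085,0],0],[[0.04,-0.0085,0],0]]' 0.0854 60
python3 -c "
from h import *
o=get_obs();print(o['clock'],o['tcp_pos'],np.degrees(o['tool_rot']))"
```

```text
clock: 0.5
tcp_pos: [376.9, -436.6, 230.8]
tool_rot: [-3.141, 0.0, 0.538]
contact_force: [-0.1, 0.1, -1.1]
gripper_width: 85.3
grasp_force: 0.0
0.5 [ 376.86928136 -436.58023803  230.75564124] [-1.79951231e+02  1.19639164e-03  3.08450953e+01]
```

```bash
cat > go.py <<'E'
import sys
from h import *
x,y,z,yaw=map(float,sys.argv[1:5]);o=get_obs();p=o['tcp_pos'];t=R.from_euler('xyz',o['tool_rot']).as_matrix()
print('clock',o['clock'],'tcp',p.round(1),'rpy',np.degrees(o['tool_rot']).round(2),'F',o['contact_force'].round(1),'w',o['gripper_width'].round(1))
print('tool shift mm',(t.T@(np.array([x,y,z])-p)).round(1),'spin',round((np.degrees(o['tool_rot'][2])-yaw+180)%360-180,2))
E
python3 -m creep '[[[0,0,0],-8.2],[[0,0,0],-8.2],[[0,0,0],-8.2],[[0,0,0],-8.2],[[0,0,0],-8.2],[[0,0,0],-8.2],[[0,0,0],-8.1]]' >/dev/null; python3 go.py 588 -286 230 88.2
```

```text
Traceback (most recent call last):
  File "go.py", line 4, in <module>
    print('clock',o['clock'],'tcp',p.round(1),'rpy',np.degrees(o['tool_rot']).round(2),'F',o['contact_force'].round(1),'w',o['gripper_width'].round(1))
                                                                                                                           ^^^^^^^^^^^^^^^^^^^^^^^^
AttributeError: 'float' object has no attribute 'round'
```

```bash
sed -i "s/o\['gripper_width'\].round(1)/round(o['gripper_width'],1),round(o['grasp_force'],1)/" go.py; python3 go.py 588 -286 230 88.2
```

```text
clock 1.2 tcp [ 376.1 -437.5  230.7] rpy [-1.7996e+02 -5.0000e-02  8.8530e+01] F [-0.4 -0.1 -0.2] w 85.2 0.0
tool shift mm [156.9 208.    0.7] spin 0.33
```

```bash
python3 -m creep '[[[0.02,0.028,0],0.3],[[0.03,0.04,0],0],[[0.03,0.04,0],0],[[0.03,0.04,0],0],[[0.027,0.035,0],0],[[0.02,0.025,0],0],[[0,0,0],0],[[0,0,0],0]]' >/dev/null; python3 go.py 588 -286 230 88.2; cat > w.py <<'E'
from m import *
o,p,d=cam('wrist');cv2.imwrite('pics/w1.png',p[...,::-1]);np.savez('w1.npz',p=p,d=d)
P=cloud('wrist',d,o);m=red(p)&~np.isnan(P[...,0]);Q=P[m]
Q=Q[np.linalg.norm(Q[:,:2]-[588,-286],axis=1)<130]
for a,b in((52,66),(86,104)):
    A=Q[(Q[:,2]>a)&(Q[:,2]<b)];print(a,len(A),np.median(A[:,2]),cv2.minAreaRect(A[:,:2].astype(np.float32)))
    print(np.percentile(A[:,:2],[1,50,99],axis=0).round(1).tolist())
print('table',np.nanpercentile(P[...,2],[5,30]))
E
python3 w.py
```

```text
clock 2.0 tcp [ 589.8 -287.8  230.4] rpy [-1.7991e+02 -2.0000e-02  8.7980e+01] F [-0.2 -0.3 -0.2] w 85.1 0.0
tool shift mm [ 1.7 -1.8  0.4] spin -0.22
52 1884 59.37979809927171 ((589.2640380859375, -298.4918518066406), (94.39684295654297, 24.506380081176758), 88.6910629272461)
[[577.2, -345.3], [589.6, -296.1], [602.1, -251.7]]
86 1487 95.27869371756879 ((591.4247436523438, -231.5384521484375), (27.84364128112793, 42.75712203979492), 88.0041275024414)
[[570.6, -245.2], [591.4, -231.1], [612.6, -217.7]]
table [-1.14626687  0.13875606]
```

View pics/w1.png

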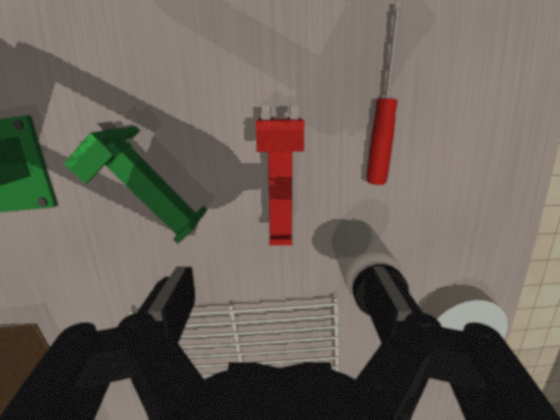

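Wrist view: the bracket is at (281,180), its hooks at (265,112) and (293,112), and its arm lies between the fingers. The shaker at (378,285) is close by, so I measure its clearance.

```bash
python3 - <<'E'
from h import *
for n,w in(('top',(385,415,128,160)),('scene',(235,275,335,380))):
    z=np.load(n+'.npz');P=cloud(n,z['d'])[w[2]:w[3],w[0]:w[1]].reshape(-1,3)
    A=P[(P[:,2]>118)&(P[:,2]<140)].astype(np.float32);B=P[(P[:,2]>20)&(P[:,2]<140)]
    print(n,len(A),np.median(A[:,2]),cv2.minEnclosingCircle(A[:,:2]),np.median(A[:,:2],0),np.percentile(B,[1,99],axis=0).round(1).tolist())
E
```

```text
Traceback (most recent call last):
cv2.error: OpenCV(4.12.0) /io/opencv/modules/imgproc/src/shapedescr.cpp:201: error: (-215:Assertion failed) count >= 0 && (depth == CV_32F || depth == CV_32S) in function 'minEnclosingCircle'
```

```bash
python3 - <<'E'
from h import *
for n,w in(('top',(385,415,128,160)),('scene',(235,275,335,380))):
    z=np.load(n+'.npz');P=cloud(n,z['d'])[w[2]:w[3],w[0]:w[1]].reshape(-1,3)
    print(n,np.nanpercentile(P[:,2],[2,20,50,80,99]))
    A=np.ascontiguousarray(P[P[:,2]>100],dtype=np.float32)
    if len(A)>5: print(len(A),cv2.minEnclosingCircle(np.ascontiguousarray(A[:,:2])),np.median(A,0))
    d=z['p'].max(2)[w[2]:w[3],w[0]:w[1]]<60;v,u=np.nonzero(d)
    X=plane(n,np.c_[u+w[0],v+w[2]],128)[:,:2];print('dark',len(X),np.median(X,0),np.percentile(X,[2,98],axis=0).tolist())
E
```

```text
top [ -5.29652008  -0.3103157   41.99858456 128.36644579 135.19295916]
340 ((679.9708862304688, -381.1145324707031), 29.58847999572754) [ 677.719   -378.23676  129.06439]
dark 401 [ 671.58066962 -369.47901395] [[633.1057460994134, -403.9314490975354], [704.1168543707688, -331.5026723525438]]
scene [ -3.49570866  -0.72055361  26.55969938 127.41449906 132.43879523]
541 ((687.6898803710938, -384.5143737792969), 28.591886520385742) [ 690.91565 -387.63388  128.90977]
dark 398 [ 687.95333239 -384.35919372] [[664.4906549555711, -408.0357217936321], [710.96329694886, -360.0910811892071]]
```

```bash
python3 -m creep '[[[0.005,0,0.02],0],[[0,0,0.035],0],[[0,0,0.035],0],[[0,0,0.035],0],[[0,0,0.03],0],[[0,0,0.02],0],[[0,0,0.015],0],[[0,0,0.009],0],[[0,0,0.006],0],[[0,0,0],0],[[0,0,0],0]]' >/dev/null; python3 go.py 589.8 -282.5 25 88.2
```

```text
clock 3.15 tcp [ 590.6 -283.9   27.4] rpy [1.7992e+02 4.0000e-02 8.7880e+01] F [ 0.2 -0.1 -0.4] w 85.1 0.0
tool shift mm [ 1.4 -0.9  2.4] spin -0.32
```

```bash
python3 -m creep '[[[0.0015,-0.001,0.002],-0.3],[[0,0,0],0],[[0,0,0],0],[[0,0,0],0],[[0,0,0],0],[[0,0,0],0],[[0,0,0],0],[[0,0,0],0],[[0,0,0],0],[[0,0,0],0]]' 0 90 >/dev/null; python3 go.py 589.8 -282.5 25 88.2; python3 -m creep '[[[0,0,-0.005],0],[[0,0,-0.02],0],[[0,0,-0.04],0],[[0,0,-0.04],0],[[0,0,-0.04],0],[[0,0,-0.03],0],[[0,0,-0.01],0],[[0,0,0],0]]';python3 go.py 590 -282.5 200 88.2
```

```text
clock 4.15 tcp [ 589.4 -282.    24.8] rpy [1.7996e+02 1.0000e-02 8.8190e+01] F [-0.1  1.8  5.3] w 25.0 88.7
tool shift mm [-0.5  0.4 -0.2] spin -0.01
clock: 4.95
tcp_pos: [589.5, -282.3, 210.2]
tool_rot: [3.14, 0.001, 1.539]
contact_force: [0.2, -1.4, -3.6]
gripper_width: 25.1
grasp_force: 89.1
clock 4.95 tcp [ 589.5 -282.3  210.2] rpy [1.799e+02 6.000e-02 8.818e+01] F [ 0.2 -1.4 -3.6] w 25.1 89.1
tool shift mm [-0.2  0.5 10.2] spin -0.02
```

```bash
python3 -m creep '[[[0.015,-0.009,0],0],[[0.03,-0.018,0],0],[[0.033,-0.02,0],0],[[0.033,-0.02,0],0],[[0.025,-0.014,0],0],[[0.0126,-0.0072,0],0],[[0,0,0],-6.2],[[0,0,0],-6.2],[[0,0,0],0],[[0,0,0],0]]' >/dev/null; python3 go.py 506 -131 210 100.6; cat > w2.py <<'E'
from m import *
o,p,d=cam('wrist');cv2.imwrite('pics/w2.png',p[...,::-1]);np.savez('w2.npz',p=p,d=d,**{k:o[k] for k in('tcp_pos','tool_rot')})
P=cloud('wrist',d,o);T=P[(P[...,2]>155)&(P[...,2]<173)]
T=T[np.linalg.norm(T[:,:2]-[481,1],axis=1)<60]
print('top',len(T),np.median(T[:,2]),cv2.minAreaRect(np.ascontiguousarray(T[:,:2],dtype=np.float32)))
a=np.radians(100.6);ex=np.array([np.cos(a),np.sin(a)]);ey=np.array([-ex[1],ex[0]])
print('x extent',np.percentile((T[:,:2]-[486,-23])@ex,[0,1,5,99]),'y',np.percentile((T[:,:2]-[486,-23])@ey,[0,1,99,100]))
r=red(p)&~np.isnan(P[...,0]);Q=P[r];Q=Q[np.linalg.norm(Q[:,:2]-o['tcp_pos'][:2],axis=1)<110]
B=Q[Q[:,2]>np.percentile(Q[:,2],99)-8];print('pad',cv2.minAreaRect(np.ascontiguousarray(B[:,:2],dtype=np.float32)),np.median(B[:,2]))
E
python3 w2.py
```

```text
clock 5.95 tcp [ 505.  -130.7  207.7] rpy [-1.7988e+02 -6.0000e-02  1.0038e+02] F [ 0.1  0.1 -4. ] w 25.1 89.4
tool shift mm [-0.5  0.9 -2.3] spin -0.22
top 2167 159.57650923158783 ((484.8912048339844, -7.225772857666016), (72.5833969116211, 31.601865768432617), 10.146041870117188)
x extent [ 0.07306625  0.22500779  0.36109932 30.90620523] y [-38.16775097 -37.3919872   34.17442528  34.51104359]
pad ((497.7615966796875, -94.91618347167969), (44.03744888305664, 56.04341125488281), 10.527373313903809) 278.41021268118766
```

View pics/w2.png

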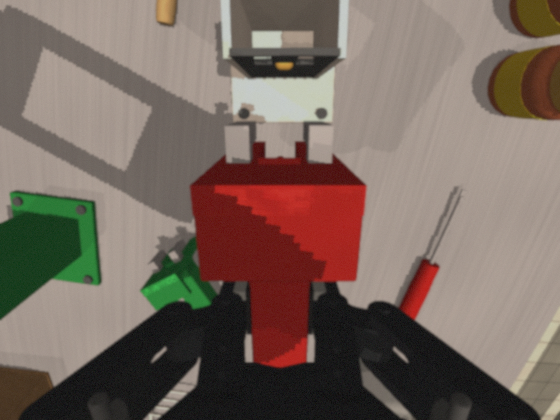

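The wrist view shows the strip edge at rows 48-60, the brass catch at (285,66), the hooks at (240,140) and (318,140), and the pad at (280,230). Next I measure bracket relative to post in the tool frame.

```bash
python3 - <<'E'
from m import *
z=np.load('w2.npz');p,d=z['p'],z['d'];o={k:z[k] for k in('tcp_pos','tool_rot')}
Rm=R.from_euler('xyz',o['tool_rot']).as_matrix()
P=(cloud('wrist',d,o)-o['tcp_pos'])@Rm   # tool frame
h=cv2.cvtColor(p,cv2.COLOR_RGB2HSV)
b=(h[...,0]>12)&(h[...,0]<28)&(h[...,1]>140)&(h[...,2]>100);b[:50]=0;b[80:]=0;b[:,:260]=0;b[:,310:]=0
print('catch px',b.sum(),np.nonzero(b)[1].mean(),'pts',np.nanmedian(P[b],0),np.nanpercentile(P[b][:,1],[3,97]))
# slots/bright gaps in strip row 62
for r in(54,60,62,66): print(r,''.join('%3d '%v for v in p[r,228:342:3].max(1)))
# strip front top edge: highest z points front
W=P[30:75,225:345].reshape(-1,3);zt=o['tcp_pos'][2]
T=W[(W[:,2]<zt-154)&(W[:,2]>zt-172)]
ys=np.arange(-32,34,4);e=[(y,np.percentile(T[abs(T[:,1]-y)<2][:,0],3)) for y in ys if (abs(T[:,1]-y)<2).sum()>10]
e=np.array(e);k=np.polyfit(e[:,0],e[:,1],1);print('edge',e.round(1).tolist(),k,np.degrees(np.arctan(k[0])),'y ext',np.percentile(T[:,1],[.5,99.5]))
F=W[(W[:,2]>zt-150)&(W[:,2]<zt-100)&(W[:,0]<np.median(e[:,1])+6)];
print('face',len(F),np.median(F,0))
if len(F)>20: print(np.polyfit(F[:,1],F[:,0],1))
# hooks: grey points 
m=(h[...,1]<70)&~np.isnan(P[...,0]);m[:110]=0;m[170:]=0;m&=(P[...,2]<-5)&(P[...,2]>-60)
H=P[m]
for s in(-1,1):
    A=H[H[:,1]*s>0];print('hook',len(A),np.percentile(A,[2,50,98],axis=0).round(1).tolist())
r=red(p)&(P[...,2]<-60);Q=P[r];print('pad',np.percentile(Q,[1,50,99],axis=0).round(1).tolist())
B=[np.percentile(Q[abs(Q[:,1]-y)<2][:,0],98) for y in range(-18,19,4)];print(np.polyfit(np.arange(-18,19,4),B,1))
E
```

```text
catch px 120 284.0 pts [108.28288052   2.62715978  71.90992518] [-2.27522449  7.56602402]
54 167  88  83  85  85  87  88  90  91  93  91  94  89  93  89  89  90  88  83  83  85  84  84  84  85  87  86  86  87  88  88  88  87  88  88  90  89 117 
60  93  90  61  38  30  39  31  39  30  62  63  64  67  65  63  36  35  39  36  40  39  38  40  50  64  73  65  62  60  36  38  29  38  39  36  52  88  97 
62  99  91  87  46  34  36  34  35  39  72  75  68  66  74  80  39  86 116 119 119 115 104  45  64  77  88  82  74  62  36  35  37  39  35  50  83  99 133 
66 111 139 113  91  64  36  34  29  35  42  36  36  38  36  38  35 110 179 186 187 185 143  44  39  41  41  39  38  35  34  35  35  39  70  97 127 158 164 
edge [[-32.0, 109.6], [-28.0, 109.5], [-24.0, 109.4], [-20.0, 109.5], [-16.0, 109.6], [-12.0, 109.6], [-8.0, 109.8], [-4.0, 109.7], [0.0, 109.7], [4.0, 109.8], [8.0, 109.7], [12.0, 109.6], [16.0, 109.6], [20.0, 109.7], [24.0, 109.6], [28.0, 109.7], [32.0, 109.6]] [2.44114336e-03 1.09635560e+02] 0.13986693377407397 y ext [-32.14312136  37.24424295]
face 1085 [109.93804246   1.96105479  79.46959989]
[2.81198390e-03 1.10146446e+02]
hook 1178 [[64.5, -18.5, -41.7], [71.5, -14.0, -40.3], [76.8, -10.5, -15.5]]
hook 1149 [[64.3, 9.4, -42.0], [71.2, 12.8, -40.6], [76.8, 17.2, -16.5]]
pad [[36.8, -21.9, -72.0], [52.9, -0.8, -70.6], [64.3, 20.2, -61.5]]
[2.45615597e-03 6.42070761e+01]
```

```bash
python3 - <<'E'
from m import *
z=np.load('w2.npz');p,d=z['p'],z['d'];o={k:z[k] for k in('tcp_pos','tool_rot')}
P=cloud('wrist',d,o);a=np.radians(100.38);ex=np.array([np.cos(a),np.sin(a)]);L=(P[...,:2]-o['tcp_pos'][:2])@ex
print('col prof: row, world z, along-x, brightness')
for c in(261,285,308):
    for r in range(44,80,2): print(c,r,P[r,c,2].round(1),L[r,c].round(1),p[r,c])
print('walls',[P[r,c,2].round(1) for r in(10,25,40) for c in(226,227,344,345)],'foot',P[95:110,250:310,2].mean(), 'table',np.nanmedian(P[200:300,380:400,2]))
E
```

```text
col prof: row, world z, along-x, brightness
261 44 9.6 143.7 [197 202 189]
261 46 11.9 141.4 [190 195 182]
261 48 168.0 113.4 [126 124 117]
261 50 168.2 112.3 [93 90 85]
261 52 166.7 111.5 [95 91 84]
261 54 167.0 110.4 [94 89 83]
261 56 11.1 132.0 [115 118 110]
261 58 128.4 113.7 [128 133 122]
261 60 127.6 112.6 [64 62 58]
261 62 128.7 111.2 [68 65 61]
261 64 128.4 109.9 [63 61 58]
261 66 119.1 109.7 [36 35 34]
261 68 107.0 109.7 [33 31 31]
261 70 94.2 109.7 [31 32 30]
261 72 78.5 109.8 [33 35 31]
261 74 63.8 109.6 [37 33 33]
261 76 44.8 109.5 [51 49 48]
261 78 11.3 110.5 [151 155 145]
285 44 9.9 143.6 [148 133 120]
285 46 10.3 141.6 [144 130 116]
285 48 167.3 113.5 [110 102  95]
285 50 167.2 112.4 [95 91 88]
285 52 166.8 111.5 [95 90 86]
285 54 167.1 110.4 [83 79 76]
285 56 162.0 110.1 [46 46 43]
285 58 155.0 110.0 [32 32 31]
285 60 146.9 110.0 [40 37 33]
285 62 137.3 110.0 [119 102  52]
285 64 138.0 108.7 [189 151  68]
285 66 135.5 107.8 [187 140  63]
285 68 nan nan [150 111  51]
285 70 93.4 109.7 [74 58 36]
285 72 79.1 109.7 [37 35 34]
285 74 63.3 109.6 [32 32 28]
285 76 43.1 109.
[... 157 characters left out ...]
.5 [94 90 84]
308 52 167.0 111.5 [96 93 87]
308 54 166.9 110.5 [87 82 77]
308 56 164.4 109.8 [93 85 76]
308 58 127.2 113.9 [98 89 81]
308 60 127.5 112.6 [67 65 60]
308 62 128.8 111.2 [76 74 69]
308 64 128.2 110.0 [66 62 59]
308 66 118.2 109.9 [34 36 32]
308 68 106.0 109.9 [36 39 35]
308 70 92.8 109.9 [34 33 31]
308 72 77.8 109.9 [37 38 34]
308 74 61.8 109.8 [35 34 33]
308 76 44.3 109.6 [62 62 56]
308 78 11.1 110.6 [157 160 146]
walls [np.float64(158.3), np.float64(158.4), np.float64(157.9), np.float64(158.1), np.float64(157.9), np.float64(158.4), np.float64(158.6), np.float64(158.0), np.float64(157.9), np.float64(159.1), np.float64(158.6), np.float64(158.5)] foot nan table 0.2928904770502072
```

The slots' lower edges are at z=128.3, so their true middle is about 145.3 (3.3 mm high). The strip top at 167 agrees. That gives a TCP z of about 120 for entry and a lateral shift of +3.3 mm.

```bash
python3 -m creep '[[[0,0.0033,0.01],0],[[0,0,0.022],0],[[0,0,0.025],0],[[0,0,0.018],0],[[0,0,0.009],0],[[0,0,0.003],0],[[0,0,0],0],[[0,0,0],0],[[0,0,0],0]]' >/dev/null; python3 go.py 505 -130.7 120 100.38
```

```text
clock 6.9 tcp [ 509.6 -130.3  123.5] rpy [1.7990e+02 6.0000e-02 1.0058e+02] F [-0.8 -0.6 -4.1] w 25.0 89.5
tool shift mm [ 0.4 -4.7  3.5] spin 0.2
```

```bash
for i in 1 2 3; do python3 -m creep '[[[0,0,0],0]]' | sed -n 2,3p; done; python3 - <<'E'
from m import *
o,p,d=cam('wrist');cv2.imwrite('pics/w3.png',p[...,::-1]);np.savez('w3.npz',p=p,d=d)
T=np.array(calibration('wrist')['T_tool_cam']);v,u=np.nonzero(d>0);s=slopes('wrist',np.c_[u,v])
P=np.full(d.shape+(3,),np.nan);P[v,u]=(np.c_[s,np.ones(len(s))]*d[v,u][:,None])@T[:3,:3].T+T[:3,3]
h=cv2.cvtColor(p,cv2.COLOR_RGB2HSV)
b=(h[...,0]>12)&(h[...,0]<28)&(h[...,1]>140)&(h[...,2]>100);b[100:]=0;b[:,240:]&=True;b[:,:250]=0;b[:,320:]=0
print('catch',b.sum(),np.argwhere(b).mean(0),np.nanmedian(P[b],0),np.nanpercentile(P[b][:,1],[3,97]))
for y in(-11,0,2,17):
    r=range(0,110,3);c=[int(np.nanargmin(abs(P[i,200:360,1]-y)))+200 if not np.isnan(P[i,200:360,1]).all() else 0 for i in r]
    print(y,[(i,P[i,k,0].round(),P[i,k,2].round(1)) for i,k in zip(r,c) if 100<P[i,k,0]<118])
rd=red(p);Q=P[rd&(P[...,2]<-60)];print('pad',np.percentile(Q,[1,50,99],axis=0).round(1).tolist())
E
```

```text
tcp_pos: [509.4, -130.2, 123.2]
tool_rot: [3.14, 0.001, 1.755]
tcp_pos: [509.1, -130.1, 122.8]
tool_rot: [3.141, 0.0, 1.756]
tcp_pos: [508.9, -130.1, 122.5]
tool_rot: [3.141, 0.0, 1.755]
catch 334 [ 37.72754491 277.26347305] [108.19042912  -1.32765836 -13.32842246] [-6.31494787  3.73468995]
-11 [(0, np.float64(112.0), np.float64(-45.6)), (3, np.float64(111.0), np.float64(-45.5)), (6, np.float64(111.0), np.float64(-44.8)), (9, np.float64(110.0), np.float64(-42.8)), (12, np.float64(110.0), np.float64(-42.0)), (15, np.float64(110.0), np.float64(-37.8)), (18, np.float64(110.0), np.float64(-33.9)), (21, np.float64(110.0), np.float64(-30.7)), (24, np.float64(110.0), np.float64(-27.5)), (27, np.float64(114.0), np.float64(-5.5)), (30, np.float64(113.0), np.float64(-5.2)), (33, np.float64(112.0), np.float64(-5.0)), (36, np.float64(110.0), np.float64(-5.8)), (39, np.float64(110.0), np.float64(-2.0)), (42, np.float64(110.0), np.float64(6.1)), (45, np.float64(110.0), np.float64(13.6)), (48, np.float64(110.0), np.float64(19.6)), (51, np.float64(110.0), np.float64(27.3)), (54, np.float64(110.0), n
[... 3266 characters left out ...]
10.0), np.float64(-3.0)), (42, np.float64(110.0), np.float64(3.0)), (45, np.float64(110.0), np.float64(12.9)), (48, np.float64(110.0), np.float64(19.0)), (51, np.float64(110.0), np.float64(28.5)), (54, np.float64(110.0), np.float64(35.9)), (57, np.float64(110.0), np.float64(47.0)), (60, np.float64(110.0), np.float64(62.8)), (63, np.float64(110.0), np.float64(76.0)), (66, np.float64(110.0), np.float64(91.4)), (69, np.float64(110.0), np.float64(111.4)), (72, np.float64(108.0), np.float64(111.7)), (75, np.float64(106.0), np.float64(111.9)), (78, np.float64(103.0), np.float64(111.2)), (81, np.float64(101.0), np.float64(112.7))]
pad [[36.8, -21.8, -72.0], [53.0, -0.8, -70.6], [64.3, 20.3, -61.4]]
```

View pics/w3.png

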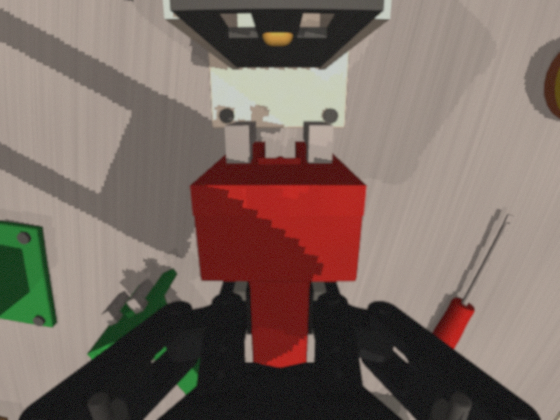

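The catch is at (277,38) with the slots either side of it, and the hooks at (240,140)/(318,140) line up. The slot middle is 3.2 mm below the hooks' middle, so I lower 3.2 mm and advance to just before contact.

```bash
python3 -m creep '[[[0.004,-0.0006,0.003],0],[[0.008,0,0],0],[[0.008,0,0],0],[[0.006,0,0],0],[[0.003,0,0],0],[[0,0,0],0],[[0,0,0],0],[[0,0,0],0],[[0,0,0],0]]'; python3 -c "
import numpy as np;from h import *
print(get_obs()['contact_force'])
o=get_obs();print((o['tcp_pos'][:2]-[508.9,-130.1])@[np.cos(1.755),np.sin(1.755)])"
```

```text
clock: 8.15
tcp_pos: [502.9, -101.8, 119.3]
tool_rot: [3.142, 0.0, 1.755]
contact_force: [-0.8, 0.8, -3.6]
gripper_width: 25.0
grasp_force: 89.5
[-0.77411474  0.79418468 -3.57004373]
28.870976473315356
```

Now I feel forward in 1 mm rows.

```bash
python3 -m creep '[[[0.001,0,0],0],[[0.001,0,0],0],[[0.001,0,0],0],[[0.001,0,0],0],[[0.001,0,0],0],[[0.001,0,0],0],[[0,0,0],0]]'; python3 -m creep '[[[0.001,0,0],0],[[0.001,0,0],0],[[0.001,0,0],0],[[0,0,0],0]]'
```

```text
clock: 8.85
tcp_pos: [501.8, -95.5, 119.3]
tool_rot: [-3.142, -0.0, 1.756]
contact_force: [0.1, -0.4, -3.5]
gripper_width: 24.7
grasp_force: 89.5
clock: 9.25
tcp_pos: [501.2, -92.6, 119.3]
tool_rot: [-3.142, -0.0, 1.756]
contact_force: [0.3, -0.5, -3.8]
gripper_width: 25.1
grasp_force: 89.5
```

The tips are about 5 mm inside the slots with no force. Continue.

```bash
python3 -m creep '[[[0.001,0,0],0],[[0.001,0,0],0],[[0.001,0,0],0],[[0.001,0,0],0],[[0.001,0,0],0],[[0,0,0],0]]'; python3 -m creep '[[[0.0007,0,0],0],[[0.0007,0,0],0],[[0.0006,0,0],0],[[0,0,0],0]]'
```

```text
clock: 9.85
tcp_pos: [500.3, -87.7, 119.3]
tool_rot: [-3.142, -0.0, 1.756]
contact_force: [0.2, 0.2, -4.0]
gripper_width: 24.8
grasp_force: 89.5
clock: 10.25
tcp_pos: [499.9, -85.8, 119.3]
tool_rot: [3.142, -0.0, 1.756]
contact_force: [1.0, 0.1, -3.5]
gripper_width: 25.1
grasp_force: 89.5
```

```bash
python3 -m creep '[[[0.0005,0,0],0],[[0.0005,0,0],0],[[0,0,0],0],[[0,0,0],0]]'; python3 -m creep '[[[0.0005,0,0],0],[[0,0,0],0],[[0,0,0],0]]'
```

```text
clock: 10.65
tcp_pos: [499.8, -85.1, 119.3]
tool_rot: [3.142, 0.0, 1.755]
contact_force: [0.6, -2.1, -4.0]
gripper_width: 24.7
grasp_force: 89.4
clock: 10.95
tcp_pos: [499.8, -85.1, 119.4]
tool_rot: [3.141, 0.001, 1.755]
contact_force: [1.5, -5.8, -4.2]
gripper_width: 25.3
grasp_force: 89.3
```

It is flat on the face (45.8 mm advance, about 5 N). I back off slightly and sink slowly onto the catch.

```bash
python3 -m creep '[[[-0.0004,0,0.001],0],[[0,0,0.001],0],[[0,0,0.001],0],[[0,0,0.001],0],[[0,0,0.001],0],[[0,0,0],0]]';  python3 -m creep '[[[0,0,0.001],0],[[0,0,0.001],0],[[0,0,0],0],[[0,0,0],0]]'
```

```text
clock: 11.55
tcp_pos: [499.9, -85.0, 114.3]
tool_rot: [3.141, 0.001, 1.755]
contact_force: [1.4, -6.2, -3.9]
gripper_width: 25.1
grasp_force: 89.6
clock: 11.95
tcp_pos: [500.2, -85.1, 112.6]
tool_rot: [3.141, 0.001, 1.756]
contact_force: [1.4, -5.8, -1.7]
gripper_width: 25.0
grasp_force: 89.8
```

```bash
python3 -m creep '[[[-0.0004,0,0.0005],0],[[0,0,0.0005],0],[[0,0,0],0],[[0,0,0],0]]';  python3 -m creep '[[[0,0,0.0005],0],[[0,0,0],0],[[0,0,0],0]]'
```

```text
clock: 12.35
tcp_pos: [500.3, -85.5, 111.7]
tool_rot: [3.141, 0.001, 1.755]
contact_force: [1.4, -6.1, 0.0]
gripper_width: 24.9
grasp_force: 89.9
clock: 12.65
tcp_pos: [500.4, -85.6, 111.3]
tool_rot: [3.14, 0.001, 1.755]
contact_force: [1.3, -5.6, 1.2]
gripper_width: 24.8
grasp_force: 89.9
```

It has sunk 8 mm and rests on the catch. Release, rise and look.

```bash
python3 -m creep '[[[0,0,0],0],[[0,0,0],0],[[0,0,0],0],[[0,0,0],0],[[0,0,0],0],[[0,0,0],0]]' 0.07 40 | tail -3; python3 -m creep '[[[0,0,-0.005],0],[[0,0,-0.02],0],[[0,0,-0.03],0],[[0,0,-0.03],0],[[0,0,-0.02],0],[[0,0,-0.01],0],[[0,0,0],0],[[0,0,0],0],[[0,0,0],0],[[0,0,0],0]]' 0 40
cat > w4.py <<'E'
from m import *
import sys
o,p,d=cam('wrist');cv2.imwrite(f'pics/{sys.argv[1]}.png',p[...,::-1])
T=np.array(calibration('wrist')['T_tool_cam']);v,u=np.nonzero(d>0);s=slopes('wrist',np.c_[u,v])
P=np.full(d.shape+(3,),np.nan);P[v,u]=(np.c_[s,np.ones(len(s))]*d[v,u][:,None])@T[:3,:3].T+T[:3,3]
rd=red(p);Q=P[rd&~np.isnan(P[...,0])];Q=Q[(abs(Q[:,0]-51)<70)&(abs(Q[:,1])<60)];zt=np.percentile(Q[:,2],2);Q=Q[Q[:,2]<zt+5]
print('tcp',o['tcp_pos'].round(1),'pad tool',np.percentile(Q,[1,50,99],axis=0).round(1).tolist(),'pad world z',(o['tcp_pos'][2]-np.median(Q[:,2])).round(1))
E
python3 w4.py w4
```

```text
contact_force: [0.3, -0.4, 0.5]
gripper_width: 70.0
grasp_force: 0.0
clock: 14.25
tcp_pos: [499.1, -85.0, 224.3]
tool_rot: [-3.139, -0.001, 1.756]
contact_force: [-0.1, 0.1, 0.6]
gripper_width: -0.0
grasp_force: 0.0
tcp [499.1 -85.  224.3] pad tool [[33.3, -20.5, 41.8], [48.0, 0.6, 43.8], [61.2, 21.5, 45.4]] pad world z 180.5
```

View pics/w4.png

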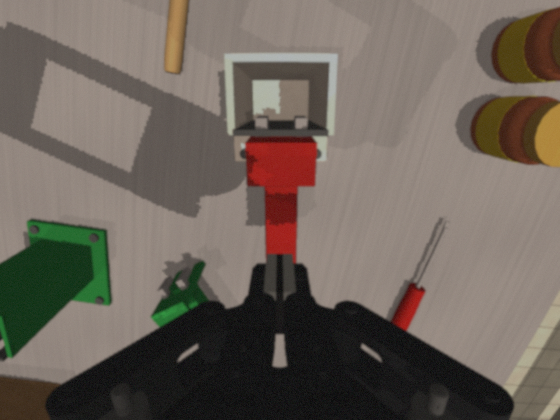

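The view shows the bracket hanging flat, hooks through the strip at (261,122)/(301,122), with the pad at (281,162). Move over the pad and down.

```bash
python3 -m creep '[[[0.01,0.0005,0],0],[[0.018,0,0],0],[[0.014,0,0],0],[[0.007,0,0],0],[[0,0,0.01],0],[[0,0,0.015],0],[[0,0,0.01],0],[[0,0,0.002],0],[[0,0,0],0],[[0,0,0],0],[[0,0,0],0]]'; python3 -m creep '[[[0,0,0.001],0],[[0,0,0.001],0],[[0,0,0.001],0],[[0,0,0.001],0],[[0,0,0],0],[[0,0,0],0]]'
```

```text
clock: 15.4
tcp_pos: [491.7, -37.2, 189.4]
tool_rot: [3.141, 0.0, 1.755]
contact_force: [1.0, 0.7, 0.3]
gripper_width: 0.0
grasp_force: 0.0
clock: 16.0
tcp_pos: [491.3, -36.9, 184.8]
tool_rot: [-3.142, -0.0, 1.756]
contact_force: [-0.3, 0.6, 0.9]
gripper_width: 0.1
grasp_force: 0.0
```

```bash
python3 -m creep '[[[0,0,0.001],0],[[0,0,0.001],0],[[0,0,0],0],[[0,0,0],0]]'; python3 -m creep '[[[0,0,0.001],0],[[0,0,0.001],0],[[0,0,0],0],[[0,0,0],0]]'
```

```text
clock: 16.4
tcp_pos: [491.3, -36.9, 182.7]
tool_rot: [-3.141, -0.0, 1.756]
contact_force: [-0.1, 0.5, 0.1]
gripper_width: 0.2
grasp_force: 0.0
clock: 16.8
tcp_pos: [491.3, -36.9, 180.7]
tool_rot: [-3.141, -0.0, 1.756]
contact_force: [-0.6, -0.3, -0.3]
gripper_width: 0.1
grasp_force: 0.0
```

```bash
for i in 1 2 3; do python3 -m creep '[[[0,0,0.0007],0],[[0,0,0.0007],0],[[0,0,0],0]]'|sed -n '2p;4p'; done
```

```text
tcp_pos: [491.7, -37.0, 180.1]
contact_force: [-0.1, 0.1, 4.1]
tcp_pos: [492.2, -37.0, 179.5]
contact_force: [-1.3, 0.5, 9.4]
tcp_pos: [492.7, -36.9, 178.8]
contact_force: [-0.7, 1.8, 13.2]
```

```bash
for i in 1 2 3 4; do python3 -m creep '[[[0,0,0.0006],0],[[0,0,0.0006],0],[[0,0,0],0]]'|sed -n '2p;4p'; done
```

```text
tcp_pos: [493.1, -36.8, 178.0]
contact_force: [-0.5, 2.0, 14.4]
tcp_pos: [493.3, -36.7, 177.1]
contact_force: [-0.3, 2.9, 15.9]
tcp_pos: [493.5, -36.7, 176.1]
contact_force: [0.3, 1.9, 15.9]
tcp_pos: [493.5, -36.6, 174.8]
contact_force: [0.2, 3.9, 14.4]
```

```bash
for i in 1 2 3 4 5 6; do python3 -m creep '[[[0,0,0.0006],0],[[0,0,0.0006],0],[[0,0,0],0]]'|sed -n '2p;4p'; done
```

```text
tcp_pos: [492.8, -36.5, 172.5]
contact_force: [0.7, 3.2, 8.9]
tcp_pos: [491.1, -36.9, 169.0]
contact_force: [-0.1, -0.8, 0.1]
tcp_pos: [491.1, -37.0, 167.9]
contact_force: [0.7, 0.0, 0.1]
tcp_pos: [491.4, -37.0, 167.7]
contact_force: [-2.7, -0.2, 5.8]
tcp_pos: [491.8, -37.0, 167.5]
contact_force: [-5.4, 0.5, 12.4]
tcp_pos: [492.1, -37.0, 167.5]
contact_force: [-8.4, 2.2, 19.5]
```

It snapped down and now meets a hard stop at 167.5. One slightly firmer push, then retreat and check.

```bash
python3 -m creep '[[[0,0,0.0005],0],[[0,0,0.0004],0],[[0,0,0],0],[[0,0,0],0]]'|sed -n '2p;4p'; python3 -m creep '[[[0,0,-0.004],0],[[0,0,-0.01],0],[[-0.01,0,-0.02],0],[[-0.02,0,-0.02],0],[[-0.02,0,-0.005],0],[[0,0,0],0],[[0,0,0],0],[[0,0,0],0],[[0,0,0],0]]' | sed -n 1,4p; python3 w4.py w5
python3 - <<'E'
from m import *
_,p,d=cam('scene');P=cloud('scene',d)
cv2.imwrite('pics/s5.png',cv2.resize(p[140:300,230:400,::-1],None,fx=3.7,fy=3.7,interpolation=cv2.INTER_CUBIC))
E
```

```text
tcp_pos: [492.4, -37.0, 167.4]
contact_force: [-11.6, 1.6, 25.0]
clock: 22.0
tcp_pos: [500.0, -85.3, 222.0]
tool_rot: [-3.14, -0.001, 1.756]
contact_force: [0.1, 0.2, -0.7]
tcp [500.  -85.3 222. ] pad tool [[34.8, -20.2, 52.3], [49.3, 0.7, 54.1], [62.5, 21.9, 56.1]] pad world z 167.9
```

View pics/w5.png

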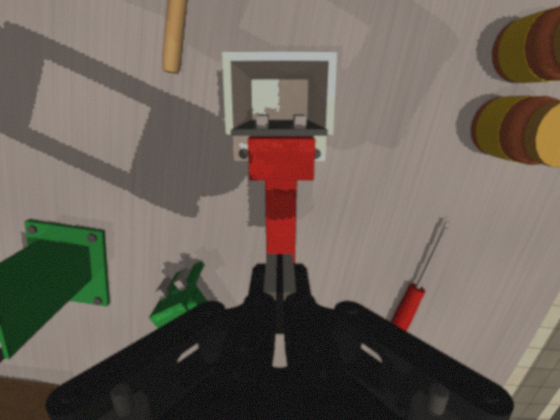

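View pics/s5.png

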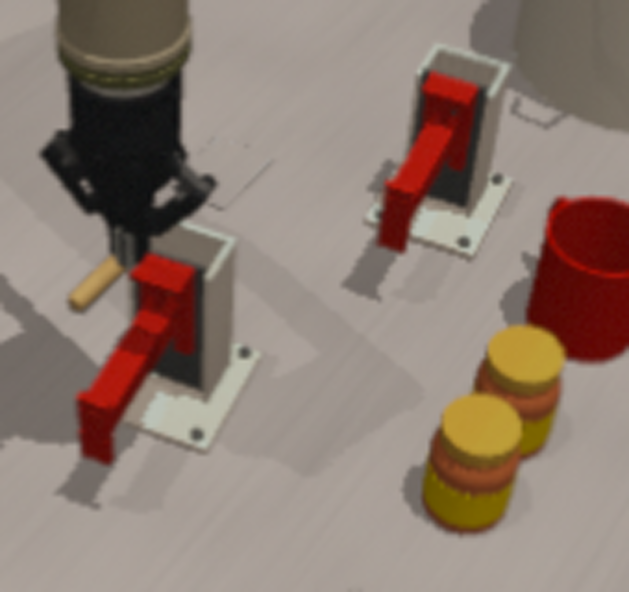

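The wrist view shows the pad level with the strip top at (281,160) and the hooks at (261,120)/(301,120). The scene crop shows it seated like post2's bracket. The pad height of 167.9 matches the locked height of 168.3, and the force fell from 16 N to 0 N at the snap, followed by a hard stop.

```bash
python3 -c "
from workcell import *
print(job_done())"
```

```text
the job is handed in; nothing more can be done
None
```

The loose red bracket is on the empty post, fully home and by all signs locked: the catch snapped at about 16 N, a 25 N push met a hard stop, nothing else was touched, and I handed it in at about 22 s; the catch in the window was out of camera view.

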